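# Close the slab portioner and hold its gauge at the marker

### The arm

A 6-joint arm with a two-finger parallel gripper is mounted at the origin on the work surface. World frame = base frame: x ahead of the robot, y to its left, z up, the work surface at z = 0. Lengths are in m, angles in degrees, forces in N, time in s.
With the tool pointing down it reaches from about 0.35 to 1 m from the base axis. Payload 7.1 kg.
Tool frame: the origin (TCP) lies between the finger pads; the fingertips stand 25 mm ahead of it and the grasp point (between the pads) lies 6 mm ahead of it; z points along the fingers, y is the line along which they close (so a half turn about z gives the same grasp; the last joint's range is limited). The gripper opens to 85 mm and grips with 20 to 120 N. Pads are 22 mm wide; open, the fingers measure 114 mm over their backs; the gripper's body (76 mm by 85 mm) begins 54 mm behind the grasp point. The pads swing forward as they close: fully open they stand 13 mm farther back than shut.
Start: joints at [62.682, 24.242, 93.386, -0, 62.372, -1.089], TCP at [0.276, 0.561, 0.256] pointing down, gripper open.
Joint ranges: [-172.04, 172.04], [-51.8, 120.97], [4.93, 147.93], [-75.15, 255.16], [6.16, 154.13], [-145.62, 145.62]. Speed limits (degrees/s): [136.94, 136.94, 172.46, 180, 180, 180].

### API

Orientations are given as [roll, pitch, yaw] about the fixed x, y, z axes, in that order (R = Rz(yaw) Ry(pitch) Rx(roll)).
In Python, from bench import r, ik, get_state, vision gives the robot as it stands. The module is installed in compiled form; this text tells all that it offers. Calls block until the motion is done:
- r.reach(position, orientation): joint-space move of the TCP to a pose.
- r.line_to(position, frame=None, vel=0.15, f_stop=None): straight line of the TCP; frame=None keeps the orientation; vel is the mean speed in m/s. With f_stop (N) it stops when the force on the tool has changed by that much, and returns True; else False.
- r.move_j(angles): joint-space move.
- r.gripper_to(opening, grip_force=None): finger opening in m; grip_force is the grip in N (None keeps the last); returns when the fingers have stopped.
- r.sleep(seconds).
- ik(position, orientation): joint angles nearest the present ones, or None.
- get_state(): the state.
- vision.capture(name): name is "side" or "top"; returns (picture, depth): 400x640x3 uint8, blue, green, red; 400x640 float32, m along the optical axis (not along the pixel's ray), 0 where there is no reading.
- vision.calibration(name): a dict with "camera_matrix" (3x3 intrinsics, pixels), "distortion" ([k1, k2, p1, p2, k3] as OpenCV has them; the pictures are not rectified), "origin" and "orientation" of the camera in the world. Camera axes: x right, y down, z forward; pixel columns grow to the right and rows downward; lengths in m; the calibration is good to about 2 mm. A picture is of the moment at which its call begins. calibration takes no time and is no camera call.
A pose or a line that the arm cannot do raises r.PlanningError and nothing moves.
- r.finish_job(): hands the job in; it is judged then, once.
The state is a dict: "t": time; "joints": joint angles; "joint_velocities": joint speeds; "effort": joint torques, N m; "tcp_pos": TCP position; "tcp_rot": TCP orientation; "force": force on the tool from outside, world axes, zero at the start; "torque": the same for the moment, N m; "width": finger opening in m; "gripper_force": force on a finger pad.
Only numpy, scipy, OpenCV 4.12 (cv2) and the standard library are available. Lean on these libraries where they do the work, as an engineer would, in place of code of your own. Each camera call takes 0.05 s, during which the arm holds its last target. There are 200 camera calls.

### The job

The chocolate slab is loaded in the portioner: first shut the blue lid fully, then push the green lock button all the way down (it stays down) to free the sprung gauge arm. Then take the yellow post, pull the gauge out until its black pointer lines up with the red marker on the scale, and keep holding it still there for the cut: finish with the post in the gripper, do not let go. Leave the red marker where it is set and do not disturb the other things on the table.

Things in the scene. Friction and masses are not known exactly. Their poses are not given: they have to be found in the camera images.
- portioner: Slab portioner, fixed to the table: aluminium bed 130 (x) x 440 (y) x 12 mm. Origin: centre of the bed's underside, on the table; its y runs along the bed, its z up. White box (110 x 160, rim 67 mm above the table) centred at y = +130; grey gauge housing 50 (x) x 100 (y), top 57 mm above the table, centred at y = -5; the gauge arm slides out of the housing along -y, over the scale (black marks every 10 mm).
- lid (a joint): Angle of the blue lid on the box, rad: 0 fully shut, 1.57 upright, starts open between 1.3 and 1.7. A stiff hinge: it stays where it is left, and takes 1 to 2 N at its free edge to close.
- lid_hinge (a point): Middle of the lid's hinge line, on the portioner's +x rim of the box, 67.5 mm above the table; the line runs along the portioner's y. The lid, 110 from hinge to free edge, 160 along the hinge and 8 mm thick, reaches towards the portioner's -x when shut; its underside passes through the hinge line.
- lid_handle (a point): The black knob on the lid's outer face: a head 28 mm across from 27 to 43 mm off that face, on a thinner neck; this point is 35 mm off the face, 80 mm from the hinge line, midway along the lid. With the lid upright the knob points to the portioner's +x.
- button (a joint): Travel of the lock button, m: 0 up (gauge locked), 0.009 fully down (gauge free from 0.007). It takes about 3 N to push all along, stays where it is left, and has a hard stop at the bottom.
- button_top (a point): Centre of the top face of the green lock button, 28 mm across, on top of the housing at x = 0, y = 0 of the portioner; top 71 mm above the table when up, 62 when down. Pushed straight down.
- gauge: The sliding gauge arm: an 18 mm square steel tube with an upright yellow post (26 mm along the portioner's x, 22 mm along its y) and a black pointer. Origin: on the post's axis, at table height; axes as the portioner's. It slides only along the portioner's y: starts fully home with the post at y = -85, comes out up to 105 mm towards -y once unlocked. A spring of 3 N at home, 5.5 N at 100 mm out, draws it home when let go.
- gauge_grip (a point): The place to grip the yellow post: on its axis, 108 mm above the table; the post's top is 135 mm above the table, its foot 21 mm.
- pointer_tip (a point): Tip of the gauge's black pointer, 46 mm to the portioner's +x of the post's axis and at the same y as the post's centre, 23 mm above the table.
- marker_top (a point): Middle of the top of the red marker, a 14 x 6 mm tab 31 mm high at x = 57 of the portioner, beside the scale; it was set beforehand at 40 to 85 mm of gauge travel, and stays put (15 N friction). The pointer is on the mark when both have the same y in the portioner's frame.
- slab_c (a point): Centre of the chocolate slab, 82 x 130 x 28 mm, lying loaded in the box.
- scale: Bystander: white kitchen scale, 130 x 180 x 28 mm. Origin: centre of its underside.
- spray: Bystander: white spray bottle with red head, 68 across, 176 high mm. Origin: centre of its underside.
- tub: Bystander: white tub with green lid, 84 across, 60 high mm. Origin: centre of its underside.
- jar: Bystander: amber jar with steel lid, 64 across, 85 high mm. Origin: centre of its underside.
- spatula: Bystander: spatula with black handle lying flat. Origin: below it, near the middle of its length.
- bowl: Bystander: steel bowl, 150 across, 60 high mm. Origin: centre of its underside.
- beaker: Bystander: blue mug, 90 across, 100 high mm. Origin: centre of its underside.

How it is judged (in metres and radians):
On the way, in this order (a step that is already met when the one before it is completed fails the run):
1. the lid is fully shut (value of joint lid below 0.05 rad), for 0.2 s.
2. the lock button is pushed down (value of joint button above 0.007 m), for 0.1 s.
At the end, for the whole second after the job is handed in: The lid is shut (within 0.05 rad), the lock button is down (7 mm or more), and the gripper's fingers hold the gauge still with its pointer within 4 mm of the red marker's middle (value of joint lid below 0.05 rad and value of joint button above 0.007 m and y of pointer_tip in the frame of marker_top between -0.004 and 0.004 m and linear speed of gauge below 0.01 m/s and contact force between the fingers and gauge above 1 N); the arm keeps its last pose, push and grip.
It fails at once if the red marker is pushed out of its setting (3 mm) (distance of marker_top from where it was at the start of the episode above 0.003 m).
It fails at once if a bystander on the table is disturbed (moved over 30 mm) (distance of any of scale, spray, tub, jar, spatula, bowl, beaker from where it was at the start of the episode above 0.03 m).
It also fails if it takes over 51 s, if anything falls off the work surface, if the arm or the gripper's body presses on something with over 40 N, if the wrist force passes 120 N, or if a joint passes its speed limit or range.

## Working session

There is one attempt and no reset: what is moved stays moved. The work goes in short steps, each a Python script; the robot and the scene stay as the last script left them, time stands still between calls to the robot, and variables do not carry over. Pictures are saved under pics/ and viewed, at most 10 in all, crops included, and the job is handed in when it is done.

```bash
mkdir -p pics
python3 - <<'E'
from bench import r, ik, get_state, vision
import cv2,numpy as np
for n in("top","side"):
    im,d=vision.capture(n); cv2.imwrite(f"pics/{n}0.png",im); np.savez(f"{n}0.npz",im=im,d=d)
    print(n,vision.calibration(n))
print(get_state())
E
```

```text
top {'camera_matrix': array([[404.63847801,   0.        , 320.70018607],
       [  0.        , 404.63847801, 199.71473199],
       [  0.        ,   0.        ,   1.        ]]), 'distortion': array([-0.02559856,  0.        ,  0.        ,  0.        ,  0.        ]), 'origin': array([0.44365979, 0.0368002 , 1.26916128]), 'orientation': array([-173.35699317,   -1.11330456,  -91.50904301])}
side {'camera_matrix': array([[449.72426771,   0.        , 319.69786895],
       [  0.        , 449.72426771, 198.54332939],
       [  0.        ,   0.        ,   1.        ]]), 'distortion': array([0.02175888, 0.        , 0.        , 0.        , 0.        ]), 'origin': array([-0.01843666, -0.94777676,  0.79076459]), 'orientation': array([-120.57573479,   -0.6757955 ,  -30.50387409])}
{'t': 0.1, 'joints': array([ 6.26804282e+01,  2.42783295e+01,  9.34266980e+01,  2.25579753e-03,
        6.23737838e+01, -1.08880293e+00]), 'joint_velocities': array([ 0.04923776, -0.06710038, -0.1019481 , -0.06658529,  0.05442785,
       -0.00455109]), 'effort': array([-1.37286625e-04, -5.58426297e+01, -2.82444513e+01,  9.83203927e-05,
        3.01174725e-03,  3.22631411e-05]), 'tcp_pos': array([0.27600113, 0.56024405, 0.25564463]), 'tcp_rot': array([-1.79921241e+02, -3.49439310e-03,  1.53768181e+02]), 'force': array([ 0.07381436, -0.40392837,  0.66899203]), 'torque': array([-0.05456201,  0.0439346 ,  0.01190337]), 'gripper_force': 0.0, 'width': 0.0856497037254837}
```

View pics/top0.png

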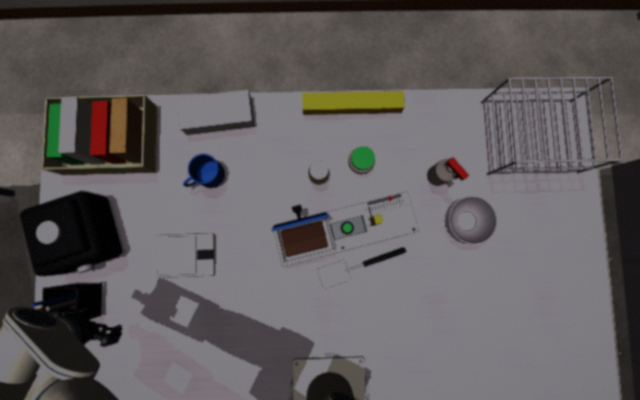

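View pics/side0.png

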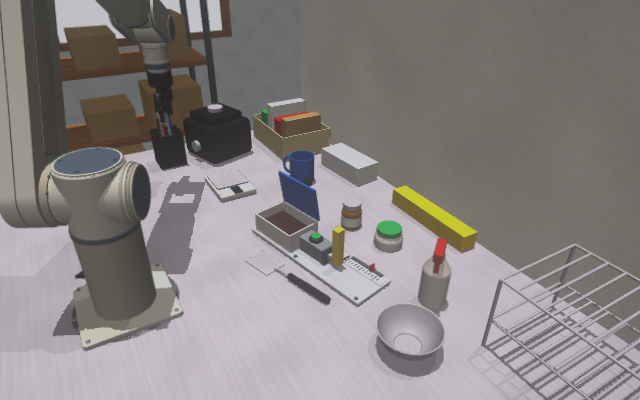

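The top view shows the portioner with its button at (347,228), post at (377,219), red marker at (390,199) and blue lid at (300,221). In the side view the button is at (315,238), the post top at (338,229) and the marker at (372,266).

```bash
cat > h.py <<'E'
import cv2,numpy as np
from scipy.spatial.transform import Rotation as R
from bench import r, ik, get_state, vision
def ray(n,uv):
    c=vision.calibration(n); p=cv2.undistortPoints(np.array([[uv]],float),c["camera_matrix"],c["distortion"])[0,0]
    M=R.from_euler('xyz',c["orientation"],degrees=True).as_matrix()
    return np.array(c["origin"]),M@np.array([p[0],p[1],1])
def atz(n,uv,z):
    o,d=ray(n,uv); return o+d*(z-o[2])/d[2]
def proj(n,P):
    c=vision.calibration(n); M=R.from_euler('xyz',c["orientation"],degrees=True).as_matrix()
    P=(np.atleast_2d(P)-c["origin"])@M
    return cv2.projectPoints(P,np.zeros(3),np.zeros(3),c["camera_matrix"],c["distortion"])[0][:,0]
def blob(im,box,lo,hi):
    x0,y0,x1,y1=box; h=cv2.cvtColor(im[y0:y1,x0:x1],cv2.COLOR_BGR2HSV)
    m=cv2.inRange(h,lo,hi); ys,xs=np.nonzero(m)
    return (xs.mean()+x0,ys.mean()+y0,len(xs),(xs.min()+x0,xs.max()+x0,ys.min()+y0,ys.max()+y0)) if len(xs) else None
def cloud(n,d,box):
    x0,y0,x1,y1=box; o=[]
    for v in range(y0,y1):
        for u in range(x0,x1):
            if d[v,u]>0:
                p,q=ray(n,(u,v)); o.append((u,v,*(p+q*d[v,u])))
    return np.array(o)
E
python3 - <<'E'
from h import *
G=((45,90,40),(80,255,255));Y=((20,110,60),(34,255,255));RD=((0,120,60),(8,255,255))
for n,bs in (("top",((335,215,360,240),(365,208,390,232),(380,190,400,206))),("side",((300,225,330,250),(325,222,350,275),(362,255,382,278)))):
    z=np.load(n+"0.npz");im=z["im"];d=z["d"]
    for b,c,h in zip(bs,(G,Y,RD),(.071,.135,.031)):
        k=blob(im,b,*c)
        if k is None: print(n,h,None);continue
        print(n,h,np.round(k[:2],1),k[2:],atz(n,k[:2],h).round(4), d[int(k[1]),int(k[0])])
    if n=="top":
        C=cloud(n,d,(265,180,430,275)); np.save("c.npy",C)
        m=(C[:,4]>.005)&(C[:,4]<.02); q=C[m][:,2:4].astype(np.float32)
        print("bed",m.sum(),cv2.minAreaRect(q)); 
        m=C[:,4]>.1; print("lid/post hi",C[m][:,2:].min(0),C[m][:,2:].max(0))
        t=C[(C[:,0]>310)&(C[:,0]<340)&(C[:,1]>262)]; print("table z",np.median(t[:,4]))
im=np.load("top0.npz")["im"]; a=cv2.resize(im[180:280,265:430],None,fx=4.8,fy=4.8,interpolation=2); 
s=np.load("side0.npz")["im"][165:305,240:400]; cv2.imwrite("pics/c.png",cv2.resize(s,None,fx=4,fy=4,interpolation=2)); cv2.imwrite("pics/t.png",a)
E
```

```text
top 0.071 [347.  227.2] (93, (np.int64(342), np.int64(352), np.int64(222), np.int64(232))) [ 0.4986 -0.0658  0.071 ] 1.2022729
top 0.135 [377.4 219. ] (64, (np.int64(373), np.int64(381), np.int64(215), np.int64(223))) [ 0.5168 -0.1468  0.135 ] 1.1405909
top 0.031 [389.7 197.6] (14, (np.int64(388), np.int64(392), np.int64(196), np.int64(199))) [ 0.5887 -0.2049  0.031 ] 1.2601751Traceback (most recent call last):
  File "<stdin>", line 10, in <module>
  File "h.py", line 23, in cloud
    p,q=ray(n,(u,v)); o.append((u,v,*(p+q*d[v,u])))
        ~~~^^^^^^^^^
  File "h.py", line 5, in ray
    c=vision.calibration(n); p=cv2.undistortPoints(np.array([[uv]],float),c["camera_matrix"],c["distortion"])[0,0]
ValueError: time passes only in moves, steps and waits
```

```bash
python3 - <<'E'
s=open('h.py').read()
s=s.replace("def ray(","CAL={n:vision.calibration(n) for n in('top','side')}\ndef ray(",1).replace("c=vision.calibration(n)","c=CAL[n]")
open('h.py','w').write(s)
E
python3 - <<'E'
from h import *
G=((45,90,40),(80,255,255));Y=((20,110,60),(34,255,255));RD=((0,120,60),(8,255,255))
for n,bs in (("top",((335,215,360,240),(365,208,390,232),(380,190,400,206))),("side",((300,225,330,250),(325,222,350,275),(362,255,382,278)))):
    z=np.load(n+"0.npz");im=z["im"];d=z["d"]
    for b,c,h in zip(bs,(G,Y,RD),(.071,.135,.031)):
        k=blob(im,b,*c)
        if k is None: print(n,h,None);continue
        print(n,h,np.round(k[:2],1),k[2:],atz(n,k[:2],h).round(4), d[int(k[1]),int(k[0])])
    if n=="top":
        C=cloud(n,d,(265,180,430,275)); np.save("c.npy",C)
        m=(C[:,4]>.007)&(C[:,4]<.02); q=C[m][:,2:4].astype(np.float32)
        print("bed",m.sum(),cv2.minAreaRect(q)); 
        m=C[:,4]>.1; print("lid/post hi",C[m][:,2:].min(0),C[m][:,2:].max(0))
        m=m&(C[:,0]<345); print("lid",cv2.minAreaRect(C[m][:,2:4].astype(np.float32)),C[m][:,4].max())
        t=C[(C[:,0]>310)&(C[:,0]<340)&(C[:,1]>266)]; print("table z",np.median(t[:,4]))
im=np.load("top0.npz")["im"]; a=cv2.resize(im[180:280,265:430],None,fx=4.8,fy=4.8,interpolation=2); 
s=np.load("side0.npz")["im"][165:305,240:400]; cv2.imwrite("pics/c.png",cv2.resize(s,None,fx=4,fy=4,interpolation=2)); cv2.imwrite("pics/t.png",a)
E
```

```text
top 0.071 [347.  227.2] (93, (np.int64(342), np.int64(352), np.int64(222), np.int64(232))) [ 0.4986 -0.0658  0.071 ] 1.2022729
top 0.135 [377.4 219. ] (64, (np.int64(373), np.int64(381), np.int64(215), np.int64(223))) [ 0.5168 -0.1468  0.135 ] 1.1405909
top 0.031 [389.7 197.6] (14, (np.int64(388), np.int64(392), np.int64(196), np.int64(199))) [ 0.5887 -0.2049  0.031 ] 1.2601751
bed 3520 ((0.5000841617584229, -0.08760124444961548), (0.28690305352211, 0.49886783957481384), 0.11890542507171631)
lid/post hi [ 0.4913905  -0.16024797  0.10032304] [0.56212215 0.14821114 0.1817643 ]
lid ((0.5335497856140137, 0.07560846954584122), (0.054851338267326355, 0.15908081829547882), 12.92242431640625) 0.18176430075079741
table z 0.00180313683982114
side 0.071 [315.5 235.3] (45, (np.int64(311), np.int64(320), np.int64(233), np.int64(238))) [ 0.4958 -0.0689  0.071 ] 1.2398865
side 0.135 [337.3 243.4] (319, (np.int64(332), np.int64(343), np.int64(226), np.int64(265))) [ 0.4795 -0.2028  0.135 ] 1.1666569
side 0.031 [372.3 267.2] (10, (np.int64(371), np.int64(374), np.int64(264), np.int64(270))) [ 0.5822 -0.2199  0.031 ] 1.2012496
```

View pics/t.png

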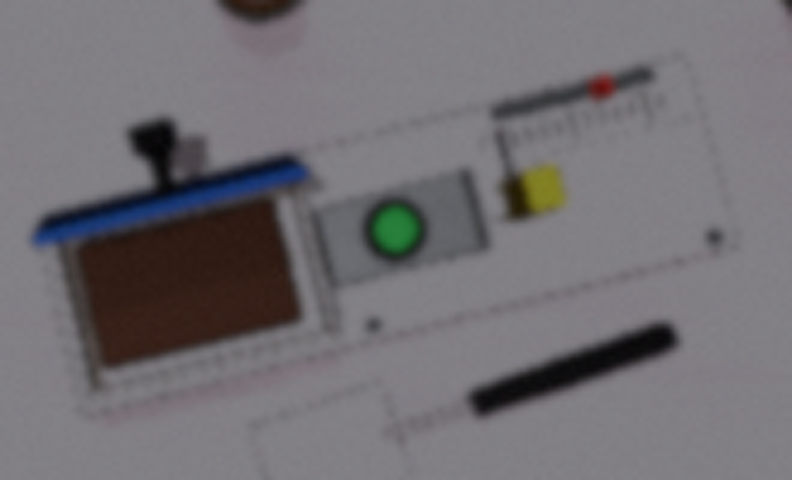

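View pics/c.png

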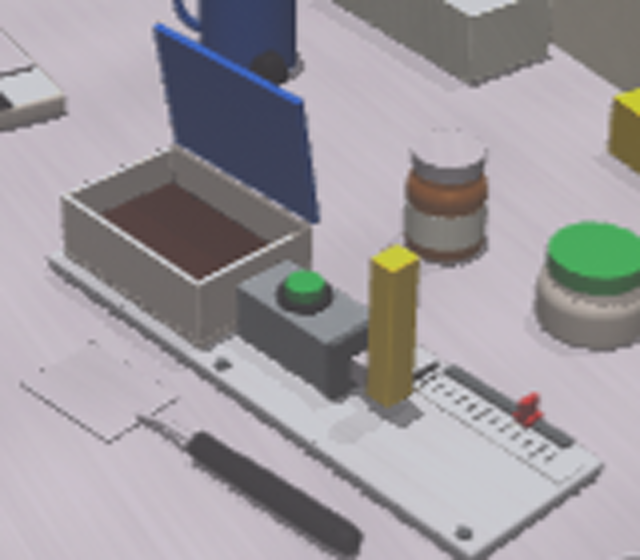

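The top crop shows bed corners at (688,57), (738,247) and (85,412), with the red tab at (600,87). The side crop shows bed corners at (475,555) and (602,465), and the marker at (528,409). I'll fit the pose to both views together.

Run:
```python
from h import *
from scipy.optimize import least_squares
t=lambda u,v:(u/4.8+264.6,v/4.8+179.6)
s=lambda u,v:(u/4+239.6,v/4+164.6)
obs=[("top",(.065,-.22,.012),t(688,57)),("top",(-.065,-.22,.012),t(738,247)),("top",(-.065,.22,.012),t(85,412)),
("top",(0,0,.071),(347,227.2)),("top",(0,-.085,.135),t(544,189)),
("side",(-.065,-.22,.012),s(475,555)),("side",(.065,-.22,.012),s(602,465)),("side",(0,0,.071),s(305,284)),("side",(0,-.085,.135),s(395,260)),("side",(-.065,.22,.012),s(50,260))]
W=lambda p,P:np.array([p[0],p[1],0])+R.from_euler('z',p[2]).apply(P)
def f(p):
    e=[proj(n,W(p,P))[0]-o for n,P,o in obs]
    return np.array(e).ravel()
k=least_squares(f,[.5,-.066,.22],loss='soft_l1'); p=k.x; print(p,np.degrees(p[2]));print(f(p).reshape(-1,2).round(2))
np.save("pose.npy",p)
# marker from silhouettes
for n,b in (("top",(380,190,400,206)),("side",(362,255,382,278))):
    im=np.load(n+"0.npz")["im"].astype(int); x0,y0,x1,y1=b; q=im[y0:y1,x0:x1]
    w=np.clip(q[...,2]-np.maximum(q[...,0],q[...,1])-15,0,None); print(w)
    v,u=np.mgrid[y0:y1,x0:x1]; c=np.array([(u*w).sum(),(v*w).sum()])/w.sum()
    for zz in (.0215,.031):
        g=lambda y:proj(n,W(p,(.057,y[0],zz)))[0]-c
        a=least_squares(g,[-.15]); print(n,c,zz,a.x,a.fun)
C=np.load("c.npy"); hx=np.array(W(p,(.055,.13,.0675)))
m=(C[:,4]>.09)&(C[:,0]<330); q=R.from_euler('z',-p[2]).apply(C[m][:,2:]-hx); 
print("lid pts",q.min(0),q.max(0)); i=(q[:,2]>.10); print("top edge x,z",np.median(q[i],0))
```

```text
[ 0.49847271 -0.0672991   0.21819757] 12.501800090584098
[[ 0.25 -0.2 ]
 [ 0.85  0.3 ]
 [-0.57  0.66]
 [ 0.47  0.08]
 [ 0.65 -0.09]
 [-1.05  0.29]
 [ 1.14 -0.99]
 [ 0.22 -0.84]
 [ 0.23 -1.04]
 [-0.61 -1.66]]
[[ 0  0  0  0  0  0  0  0  0  0  0  0  0  0  0  0  0  0  0  0]
 [ 0  0  0  0  0  0  0  0  0  0  0  0  0  0  0  0  0  0  0  0]
 [ 0  0  0  0  0  0  0  0  0  0  0  0  0  0  0  0  0  0  0  0]
 [ 0  0  0  0  0  0  0  0  0  0  0  0  0  0  0  0  0  0  0  0]
 [ 0  0  0  0  0  0  0  0  0  0  0  0  0  0  0  0  0  0  0  0]
 [ 0  0  0  0  0  0  0  0  0  2 13 16  1  0  0  0  0  0  0  0]
 [ 0  0  0  0  0  0  0  0 12 25 45 44 20  0  0  0  0  0  0  0]
 [ 0  0  0  0  0  0  0  9 35 49 62 64 36  2  0  0  0  0  0  0]
 [ 0  0  0  0  0  0  0  9 39 53 63 62 39  4  0  0  0  0  0  0]
 [ 0  0  0  0  0  0  0  0 27 39 42 39 22  0  0  0  0  0  0  0]
 [ 0  0  0  0  0  0  0  0  9 18 13  6  0  0  0  0  0  0  0  0]
 [ 0  0  0  0  0  0  0  0  0  0  0  0  0  0  0  0  0  0  0  0]
 [ 0  0  0  0  0  0  0  0  0  0  0  0  0  0  0  0  0  0  0  0]
 [ 0  0  0  0  0  0  0  0  0  0  0  0  0  0  0  0  0  0  0  0]
 [ 0  0  0
[... 1815 characters left out ...]
 0   0   0   0   0   0   0   0   0   0   0   0   0   0   0
    0   0]
 [  0   0   0   0   0   0   0   0   0   0   0   0   0   0   0   0   0   0
    0   0]
 [  0   0   0   0   0   0   0   0   0   0   0   0   0   0   0   0   0   0
    0   0]
 [  0   0   0   0   0   0   0   0   0   0   0   0   0   0   0   0   0   0
    0   0]
 [  0   0   0   0   0   0   0   0   0   0   0   0   0   0   0   0   0   0
    0   0]]
side [371.89145907 266.58896797] 0.0215 [-0.15819357] [-0.30189367  0.47960831]
side [371.89145907 266.58896797] 0.031 [-0.1619897] [ 1.02435571 -1.64167407]
lid pts [-0.01767451 -0.07776532  0.0240462 ] [0.03759437 0.08130263 0.1142643 ]
top edge x,z [-0.01295689  0.00352997  0.10824009]
```

```bash
cat >> h.py <<'E'
p=np.load("pose.npy"); YAW=[180,0,np.degrees(p[2])]
def W(P): return np.array([p[0],p[1],0])+R.from_euler('z',p[2]).apply(P)
def tip(x,y,z): return list(W((x,y,z+.025)))   # TCP for a fingertip position, portioner frame
E
python3 - <<'E'
from h import *
r.gripper_to(0.0)
def lidtip(th,rho,y=.075,gap=0.,b=.011):
    return tip(.055-rho*np.cos(th)+(.008+gap)*np.sin(th)+b*np.sin(th), y, .0675+rho*np.sin(th)+(.008+gap)*np.cos(th))
r.reach(tip(.055+.06,.075,.0675+.15),YAW)
r.line_to(tip(.055+.06,.075,.0675+.09))
print(get_state()["t"],get_state()["force"])
for d in np.r_[85:0:-9]:
    s=r.line_to(lidtip(np.radians(max(d,0)),.09),vel=.12,f_stop=20)
    f=get_state(); print(d,s,f["t"].__round__(2),f["force"].round(1),np.round(f["tcp_pos"],3))
    if s: break
if not s: print("press",r.line_to(lidtip(0,.09,gap=-.012),vel=.04,f_stop=12))
f=get_state(); print(f["t"],f["force"].round(1),f["tcp_pos"]-W((0,0,.0)))
im,d=vision.capture("side"); cv2.imwrite("pics/s1.png",im)
E
```

```text
3.625 [-0.68065687  0.28398518  0.23055846]
85 False 4.18 [0.3 0.6 0.2] [0.548 0.02  0.184]
76 False 4.45 [ 0.9 -0.3 -0.3] [0.533 0.017 0.182]
67 False 4.72 [ 1.5 -0.1  0. ] [0.519 0.014 0.178]
58 False 5.0 [0.3 0.2 0.5] [0.505 0.011 0.173]
49 False 5.28 [ 0.4 -0.2  0.6] [0.492 0.008 0.166]
40 False 5.55 [ 0.5  0.  -0.1] [0.48  0.006 0.156]
31 False 5.83 [-1.4 -0.5 -0.5] [0.47  0.003 0.146]
22 False 6.1 [0.3 0.7 0.1] [0.461 0.001 0.134]
13 False 6.38 [ 0.4 -0.4  0. ] [ 0.454 -0.     0.121]
4 False 6.65 [ 0.4  0.1 -0.3] [ 0.449 -0.001  0.107]
press True
6.9667 [-3.5  0.6 16.5] [-0.0484296   0.06583113  0.10028865]
```

View pics/s1.png

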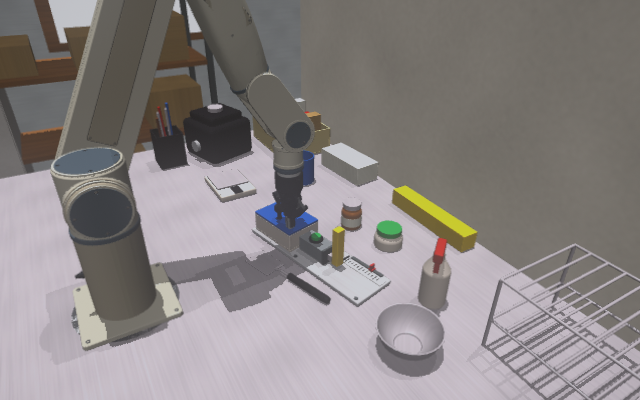

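The lid is shut, with the blue face flat at (285,215) and the tip height at 75 mm matching the lid's top. The button is next, at (315,238).

Run:
```python
from h import *
r.sleep(.3)
c=get_state()["tcp_pos"]; r.line_to([c[0],c[1],c[2]+.09],vel=.2)
r.line_to(tip(0,0,.165)); r.line_to(tip(0,0,.08)); 
print(r.line_to(tip(0,0,.055),vel=.03,f_stop=12)); s=get_state(); print(s["t"],s["force"],s["tcp_pos"][2]-.025)
r.sleep(.2)
r.line_to(tip(0,0,.165),vel=.2); r.line_to(tip(0,-.085,.165)); r.gripper_to(.06)
im,d=vision.capture("top"); cv2.imwrite("pics/t2.png",cv2.resize(im[170:280,260:430],None,fx=4.6,fy=4.6,interpolation=2))
r.line_to(list(W((0,-.085,.108+.006))),vel=.12,f_stop=10)
r.gripper_to(.0,grip_force=50)
s=get_state(); print(s["t"],s["force"],s["width"],s["gripper_force"],s["tcp_pos"])
im,d=vision.capture("side"); cv2.imwrite("pics/s2.png",cv2.resize(im[165:305,240:400],None,fx=4,fy=4,interpolation=2))
```

```text
True
9.9667 [-2.61616131  0.68770499 12.60924496] 0.061815262638282124
13.4083 [-0.34586627  1.79056213  5.77002848] 0.021240344377082998 49.79657828807831 [ 0.51719662 -0.15012522  0.11481393]
```

View pics/s2.png

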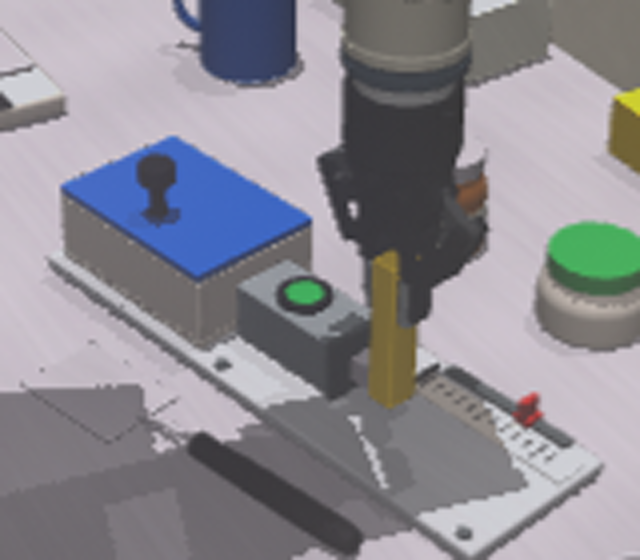

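The lid is flat, the button is down (61.8 mm) and the post is held between the pads at (395,290). Pulling out now.

Run:
```python
from h import *
r.line_to(list(W((0,-.085-.071,.114))),vel=.04)
r.sleep(.3); s=get_state(); print(s["t"],s["force"],s["width"],s["gripper_force"],R.from_euler('z',-p[2]).apply(s["tcp_pos"]-W((0,0,0))))
im,d=vision.capture("side"); np.save("s3.npy",im); a=cv2.resize(im[240:300,325:400],None,fx=8,fy=8,interpolation=2)
im,d=vision.capture("top"); np.save("t3.npy",im); b=cv2.resize(im[180:230,360:420],None,fx=10,fy=10,interpolation=2)
cv2.imwrite("pics/s3.png",a); cv2.imwrite("pics/t3.png",b)
for n in("side","top"):
  for y in(-.15,-.156,-.162): print(n,y,proj(n,W((.057,y,.031)))[0].round(1),"ptr",proj(n,W((.046,y,.023)))[0].round(1))
```

```text
15.6833 [1.88779628 4.83164461 4.07476617] 0.021299468575116606 49.80792224407196 [ 0.0006938  -0.15561257  0.11481024]
side -0.15 [369.5 262.8] ptr [366.6 266.9]
side -0.156 [371.2 263.9] ptr [368.3 268. ]
side -0.162 [372.9 264.9] ptr [370.  269.1]
top -0.15 [388.6 198.3] ptr [389.1 202. ]
top -0.156 [390.5 197.8] ptr [390.9 201.5]
top -0.162 [392.4 197.4] ptr [392.8 201.1]
```

View pics/s3.png

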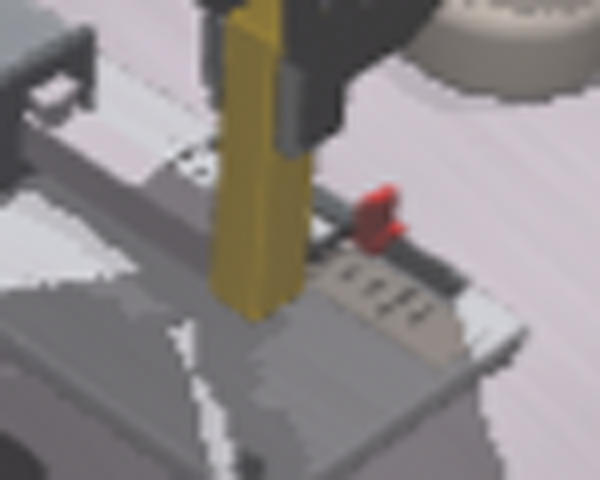

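View pics/t3.png

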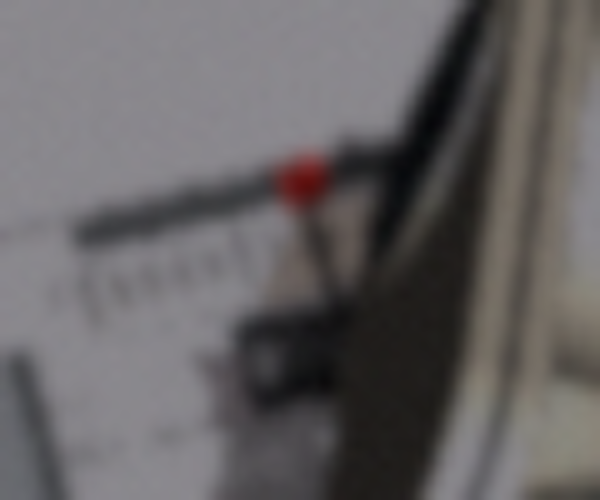

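The top crop shows the pointer running from (338,300) to about (312,215), straight at the red marker at (302,180). The side crop shows its tip meeting the marker at (360,230). Both views put the marker about 0.8 mm further out, so I'll nudge the gauge and hand in.

Run:
```python
from h import *
r.line_to(list(W((0,-.1569,.114))),vel=.01)
r.sleep(.4); s=get_state(); print(s["t"],s["width"],s["gripper_force"],R.from_euler('z',-p[2]).apply(s["tcp_pos"]-W((0,0,0))))
print(r.finish_job())
```

```text
16.4333 0.021382548710047786 49.75433170795441 [ 0.00073005 -0.15648927  0.11482254]
the job is handed in; nothing more can be done
None
```

The job is handed in at about 16 s, with the lid shut, the button down and the post still held in the gripper. I estimate the pointer is within about 1 mm of the red marker; I took no picture after the last 0.9 mm nudge, and the hand-in returned no pass or fail.

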